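# Open the solder-scrap bin with its hand lever

### The job

Someone left the flux tin standing on the steel flap of the scrap bin. Without picking it up, push it across onto the side shelf so that it stands upright wholly on the shelf, clear of the flap; then press the red pad of the lever down as far as it goes, so that the lever raises the flap, and finish while still holding it down with the flap fully raised. Do not raise the flap directly, do not lift the lever out of its cradle, and leave the other things on the table where they are.

Things in the scene. Friction and masses are not known exactly. Their poses are not given: they have to be found in the camera images.
- bin: Blue steel scrap bin fixed to the table, with lever stand and side shelf. Origin on the table under the bin's centre, z up; x points from its front (robot side) to its hinge at the back, y points to the side shelf; the lever is on the -y side. Bin 170 mm along x, 130 mm along y; flap top 120 mm above the table when shut.
- flap: Heavy steel lid (about 2.2 kg), plate 166 x 130 x 10 mm, yellow strip at the front edge. Origin on the hinge line at the back, 115 mm up; bin axes when shut. Plate at x -170 to -4, y -65 to 65, top z 5 mm. The front edge swings up; tilt of its z axis = opening (0 shut, about 0.67 rad with lever on its stop). A lug on its -y side lies on the lever's short end; falls shut when let go.
- lever: Loose dark steel bar 20 x 10 mm, its brass cross pin lying in an open-topped cradle. Origin at the pin; bin axes at the start, the bar then rising 0.20 rad toward its long end (-x, robot side, 185 mm from the pin); short end 60 mm to +x, under the flap's lug. Pressed at the pad with up to 20 N (less near the end), it turns about y by 0.60 rad, the long end sinking to a hard stop; rises again when let go.
- pad (a point): Centre of the top face of the red pad (48 mm along the bar, 40 mm wide) on the lever's long end; 163 mm along the bar from the pin and 17 mm above the bar's axis. About 157 mm above the table at rest, and about 60 mm with the lever on its stop. Its axes are the lever's.
- cradle (a point): Where the lever's pin belongs: the middle of the slotted cradle, 108 mm above the table, bin axes.
- tin: Round steel flux tin with a green lid, 56 mm across and 42 mm high, about 160 g, standing on the flap at the start. Origin at the centre of its underside, z up.
- shelf (a point): Middle of the side shelf's top, 118.5 mm above the table (1.5 mm below the flap's top), bin axes. Clear top: y -55 to +55 mm (3 mm gap to the flap's +y edge), x -65 to +65 mm. A 12 mm high rim along the outer (+y) edge, an 8 mm one along the back (+x); front open.
- spool: Bystander, loose: solder spool standing upright with orange flanges, 54 mm across, 42 mm high, origin under its centre.
- cutters: Bystander, loose: side cutters lying flat, red handles, about 120 mm long, 12 mm thick, origin under the pivot.
- iron_stand: Bystander, loose: soldering-iron stand, black base 110 x 75 mm with a steel spring and an iron leaning in it, about 200 mm tall, origin under the base.
- bottle: Bystander, loose: amber bottle with a black cap, 52 mm across, 120 mm high, origin under its centre.
- mug: Bystander, loose: blue mug, 76 mm across, 90 mm high, origin under its centre.
- screwdriver: Bystander, loose: screwdriver lying on the table, origin under it.
- board: Bystander, loose: green circuit board, 80 x 60 mm, about 14 mm high with its parts, origin under its centre.
Things that resemble listed ones, but are neither listed nor needed, are in the scene too. What is shaped like the tin but black or blue is not meant.

How it is judged (in metres and radians):
On the way, in this order (a step that is already met when the one before it is completed fails the run):
1. the tin stands upright wholly on the side shelf, while the flap is shut (y of tin in the frame of shelf between -0.026 and 0.04 m and x of tin in the frame of shelf between -0.06 and 0.06 m and z of tin in the frame of shelf between -0.006 and 0.006 m and angle between tin's own z axis and vertical below 0.1 rad and linear speed of tin below 0.02 m/s and angle between flap's own z axis and vertical below 0.06 rad), for 0.2 s.
2. the lever, pressed by the fingers, holds the flap fully raised (angle between flap's own z axis and vertical above 0.58 rad and contact force between the fingers and lever above 1 N and contact force between each of the arm, the fingers and flap below 0.5 N), for 0.5 s.
At the end, for the whole second after the job is handed in: The flap is still and open at least 0.58 rad, held by the lever alone, which the fingers press with over 1 N and whose pin is within 10 mm of its place; the tin is upright and at rest on the side shelf, its base wholly off the flap (at most 26 mm from mid-shelf that way), untouched (all of step 2 and y of tin in the frame of shelf between -0.026 and 0.04 m and x of tin in the frame of shelf between -0.06 and 0.06 m and z of tin in the frame of shelf between -0.006 and 0.006 m and angle between tin's own z axis and vertical below 0.1 rad and linear speed of tin below 0.02 m/s and angular speed of flap below 0.1 rad/s and distance between lever and cradle below 0.01 m and contact force between the fingers and tin below 0.3 N); the arm keeps its last pose, push and grip.
It fails at once if the tin is lifted more than 20 mm, tipped over or dropped (z of tin in the frame of shelf above 0.0215 m or angle between tin's own z axis and vertical above 0.5 rad or z of tin in the frame of shelf below -0.02 m).
It fails at once if the flap is raised while the tin is not wholly on the shelf (angle between flap's own z axis and vertical above 0.12 rad and not (y of tin in the frame of shelf between -0.026 and 0.04 m and x of tin in the frame of shelf between -0.06 and 0.06 m)).
It fails at once if the robot raises the flap directly (angle between flap's own z axis and vertical above 0.08 rad and contact force between any of the fingers, the arm and flap above 2 N).
It fails at once if the lever is lifted out of its cradle (distance between lever and cradle above 0.015 m).
It fails at once if another thing on the table is moved more than 30 mm (distance of any of spool, cutters, iron_stand, bottle, mug, screwdriver, board from where it was at the start of the episode above 0.03 m).
It also fails if it takes over 51 s, if anything falls off the work surface, if the arm or the gripper's body presses on something with over 40 N, if the wrist force passes 120 N, or if a joint passes its speed limit or range.

### The arm

A 7-joint arm with a two-finger parallel gripper is mounted at the origin on the work surface. World frame = base frame: x ahead of the robot, y to its left, z up, the work surface at z = 0. Lengths are in mm, angles in rad, forces in N, time in s.
With the tool pointing down it reaches from about 425 to 950 mm from the base axis. Payload 4.7 kg.
Tool frame: the origin (TCP) lies at the very end of the fingers, on their centre line; the grasp point (between the pads) lies 19 mm behind it; x points along the fingers, y is the direction in which the jaws open and shut, and the axes are right-handed (so a half turn about x gives the same grasp; the last joint's range is limited). The gripper opens to 85 mm and grips with 20 to 120 N. Pads are 22 mm wide; open, the fingers measure 114 mm over their backs; the gripper's body (76 mm by 85 mm) begins 54 mm behind the grasp point. The pads swing forward as they close: fully open they stand 13 mm farther back than shut.
Start: joints at [1.256, 0.469, -0.049, 1.532, 0.024, 1.141, -0.082], TCP at [190.346, -647.624, 231.335] pointing down, gripper open.
Joint ranges: [-2.59, 2.59], [-0.33, 1.99], [-1.39, 1.29], [0.1, 2.45], [-1.04, 4.18], [0.21, 1.99], [-2.66, 2.66]. Speed limits (rad/s): [2.57, 2.57, 3.14, 3.14, 3.14, 3.14, 3.14].

### API

Orientations are given as [roll, pitch, yaw] about the fixed x, y, z axes, in that order (R = Rz(yaw) Ry(pitch) Rx(roll)).
In Python, from rig import env, capture, calibration gives the robot as it stands.
- The arm moves only by the tool play_rows, never from a script. Its argument "rows" is text: rows parted by semicolons, each of 7 numbers parted by spaces: the turn, a rotation vector about the tool's x, y, z in units of 90 degrees (1.0 is 90 degrees), then the shift along the tool's x, y, z in units of 0.2 m (1.0 is 0.2 m), then the gripper's target within -1 to 1 (fully open at 1, half-way at 0, shut at -1). In form: ax ay az tx ty tz gripper; .... A call has 1 to 20 rows; each row is the pose to reach, as a shift and turn from the pose commanded when the call began, along the tool's axes at that moment; what a row does not reach only later rows make up. A row lasts 1/10 s, in which the tool goes at most 50 mm and 8.59 degrees, less where a joint would pass 70% of its speed; a pose out of reach is approached as far as the arm can. A call with a number of a shift or a turn outside -1 to 1 is refused whole. A call with a gripper value outside its range is refused whole. The fingers move at their own pace and stop on an object; "squeeze" is the grip in N (left out, the last holds). Time passes only in rows, so rows that repeat a pose let the fingers close. It gives the time, the measured TCP pose, the force and the opening at its end, in the units of the state.
- env.state(): the state, without advancing time (a new reading comes with each control period).
- capture(name): name is "scene" or "top" or "wrist"; returns (picture, depth): 420x560x3 uint8, blue, green, red; 420x560 float32, mm along the optical axis (not along the pixel's ray), 0 where there is no reading.
- calibration(name): a dict with "fx", "fy", "cx", "cy" (pixels), "world_to_cam" (4x4, takes a point from world to camera coordinates); the wrist camera has in their place "hand_eye" (4x4, takes a point from camera to tool coordinates, whose origin is the TCP and whose axes are the tool frame's). Camera axes: x right, y down, z forward; pixel columns grow to the right and rows downward; lengths in mm; the calibration is good to about 2 mm. A picture is of the moment at which its call begins: read the wrist's pose just before it. calibration takes no time and is no camera call.
- env.close_job(): hands the job in, once; it reports no verdict.
The state is a dict: "clock": time; "joint_pos": joint angles; "qd": joint speeds; "tau": joint torques, N m; "position": TCP position; "orientation": TCP orientation; "ft_force": force on the tool from outside, world axes, zero at the start; "ft_torque": the same for the moment, N m; "width": finger opening in mm.
Only numpy, scipy, OpenCV 4.12 (cv2) and the standard library are available. Lean on these libraries where they do the work, as an engineer would, in place of code of your own. Each camera call takes 0.05 s, during which the arm holds its last target.

## Working session

There is one attempt and no reset: what is moved stays moved. The work goes in short steps, Python scripts to look and compute and a tool call to move; the robot and the scene stay as the last step left them, time stands still between calls to the robot, and variables do not carry over. Pictures are saved under pics/ and viewed, and the job is handed in when it is done.

Besides the shell and the picture viewer there is one more tool, called after ">>>" in YAML: its name, and indented under it one key for each argument. play_rows: Moves the arm, as the interface text tells. Its arguments: {"type":"object","properties":{"rows":{"type":"string"},"squeeze":{"type":"number"}},"required":["rows"]}

```bash
ls; mkdir -p pics; python3 - <<'E'
from rig import env, capture, calibration
import cv2,numpy as np
print(env.state())
for n in ("scene","top","wrist"):
    im,d=capture(n); cv2.imwrite(f"pics/{n}0.png",im); np.save(f"pics/{n}0.npy",d)
    print(n,calibration(n))
E
```

```text
pics
{'clock': 0.0, 'joint_pos': array([ 1.25608239,  0.46945682, -0.04857263,  1.53367516,  0.02408766,
        1.14104676, -0.0822957 ]), 'qd': array([-0.00016662,  0.00116064, -0.00102611, -0.0005904 ,  0.0013877 ,
       -0.00106383,  0.00180927]), 'tau': array([-1.60614891e-04, -5.10304821e+01, -4.71496931e-02, -2.37708807e+01,
        1.04662040e-02,  7.51927349e-03,  4.36134457e-06]), 'position': array([ 190.14185862, -647.05059856,  230.25895026]), 'orientation': array([-1.53378645,  1.56879534,  1.89363061]), 'ft_force': array([-0.09247669, -0.64197301, -0.46606089]), 'ft_torque': array([-0.04754458,  0.02091456,  0.03167298]), 'width': 85.39986970130842}
scene {'fx': 480.3088634189047, 'fy': 480.3088634189047, 'cx': 283.00021503048356, 'cy': 210.86137652949193, 'world_to_cam': array([[ 5.85649756e-01,  8.10430650e-01, -1.47147803e-02,
        -3.66693002e+02],
       [ 6.49994987e-01, -4.80403703e-01, -5.88828328e-01,
        -3.21200979e+02],
       [-4.84273560e-01,  3.35282633e-01, -8.08124171e-01,
         1.72152893e+03],
       [ 0.00000000e+00,  0.00000000e+00,  0.00
[... 268 characters left out ...]
e-01, -5.89632473e-03, -1.72288762e-01,
         6.46729517e+02],
       [ 1.72149414e-01,  1.90971618e-02, -9.84885718e-01,
         1.06589513e+03],
       [ 0.00000000e+00,  0.00000000e+00,  0.00000000e+00,
         1.00000000e+00]])}
wrist {'fx': 292.8481596177838, 'fy': 292.8481596177838, 'cx': 279.95487022199126, 'cy': 208.58443582493993, 'hand_eye': array([[-8.71678025e-04, -3.07766655e-01,  9.51461469e-01,
        -1.42896107e+02],
       [ 9.99999614e-01, -3.76909363e-04,  7.94228226e-04,
         8.17284103e-01],
       [ 1.14177772e-04,  9.51461793e-01,  3.07766865e-01,
        -7.98968554e+01],
       [ 0.00000000e+00,  0.00000000e+00,  0.00000000e+00,
         1.00000000e+00]])}
```

View pics/scene0.png

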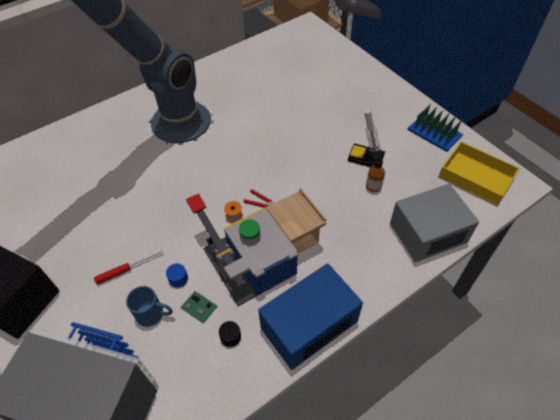

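View pics/top0.png

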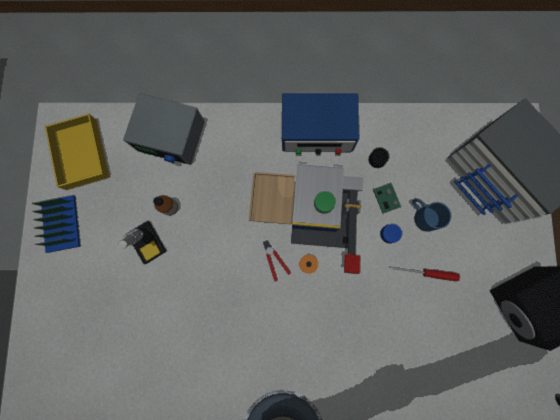

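The scene view shows the bin with the green-lidded tin at about (249,229). In the top view the tin is at (325,202), the shelf at (272,198) and the red pad at (352,263). The black (378,157) and blue (391,233) discs are decoys, because only the green-lidded one stands on the flap. I'll confirm this in an enlarged crop and measure.

```bash
cat > h.py <<'E'
import numpy as np, cv2
from rig import env, capture, calibration
def w(name,u,v,d):
    c=calibration(name); z=d
    p=np.array([(u-c["cx"])/c["fx"]*z,(v-c["cy"])/c["fy"]*z,z,1.0])
    return (np.linalg.inv(c["world_to_cam"])@p)[:3]
def cloud(name,d):
    c=calibration(name); v,u=np.mgrid[0:d.shape[0],0:d.shape[1]]
    p=np.stack([(u-c["cx"])/c["fx"]*d,(v-c["cy"])/c["fy"]*d,d,np.ones_like(d)],-1)
    return (p@np.linalg.inv(c["world_to_cam"]).T)[...,:3]
E
python3 - <<'E'
import cv2,numpy as np
from h import *
a=cv2.imread("pics/top0.png")[145:285,235:415]; cv2.imwrite("pics/tc.png",cv2.resize(a,None,fx=4.4,fy=4.2,interpolation=cv2.INTER_CUBIC))
a=cv2.imread("pics/scene0.png")[180:310,170:350]; cv2.imwrite("pics/sc.png",cv2.resize(a,None,fx=4.4,fy=4.4,interpolation=cv2.INTER_CUBIC))
for n in("top","scene"):
    im=cv2.imread(f"pics/{n}0.png").astype(int);P=cloud(n,np.load(f"pics/{n}0.npy"))
    b,g,r=im[...,0],im[...,1],im[...,2]
    for nm,m in(("green lid",(g>r+50)&(g>b+50)&(P[...,2]>140)),("pad",(r>g+80)&(r>b+80)&(P[...,2]>120)),("yellow",(r>b+80)&(g>b+60)&(P[...,2]>80)&(abs(P[...,1]+120)<150)),("wood",(r>b+30)&(P[...,2]>110)&(P[...,2]<125)&(abs(P[...,1])<100))):
        q=P[m]
        if len(q): print(n,nm,len(q),np.median(q,0).round(1),np.percentile(q,3,0).round(0),np.percentile(q,97,0).round(0))
    m=(b<1000)&(abs(P[...,2]-120)<4)&(P[...,0]>400)&(P[...,0]<800)&(abs(P[...,1]+60)<200)&(abs(r-b)<25)
    q=P[m][:,:2].astype(np.float32); print(n,"flap",len(q),cv2.minAreaRect(q))
E
```

```text
top pad 104 [ 466.  -173.7  154.9] [ 448. -192.  150.] [ 486. -159.  160.]
top yellow 67 [569.6 -81.2 119.9] [ 454. -146.  117.] [ 575.  -15. 1161.]
top wood 1956 [640.   29.3 118.7] [575. -35. 115.] [705.  83. 123.]
top flap 2699 ((652.4880981445312, -66.79627990722656), (290.6507873535156, 200.68014526367188), 78.86941528320312)
scene green lid 233 [ 628.8 -108.9  163. ] [ 607. -130.  159.] [650. -87. 167.]
scene pad 200 [ 468.6 -178.   154.7] [ 448. -195.  148.] [ 489. -161.  161.]
scene yellow 56 [ 568.5 -101.2  120.4] [ 564. -178.  113.] [623. -28. 124.]
scene wood 1671 [641.2  28.5 119.7] [573. -41. 115.] [708.  86. 124.]
scene flap 2346 ((665.66015625, -66.72320556640625), (319.3804016113281, 195.08352661132812), 72.23362731933594)
```

View pics/tc.png

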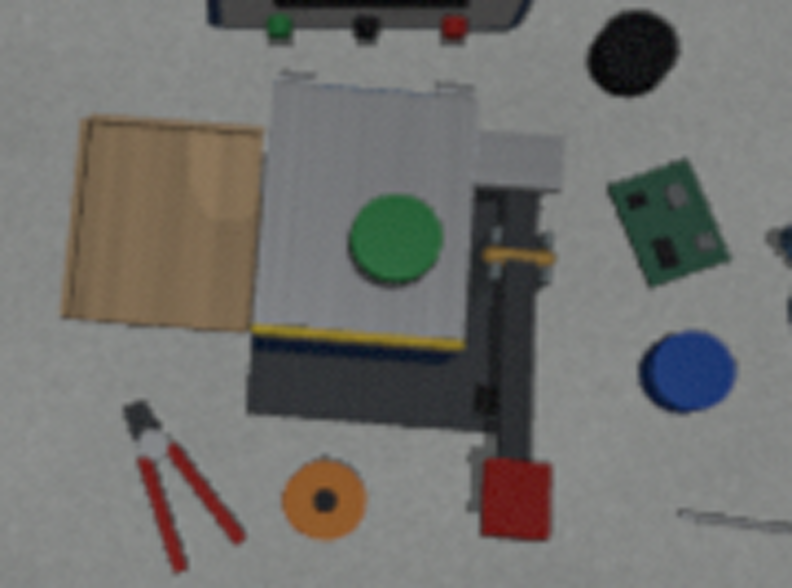

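View pics/sc.png

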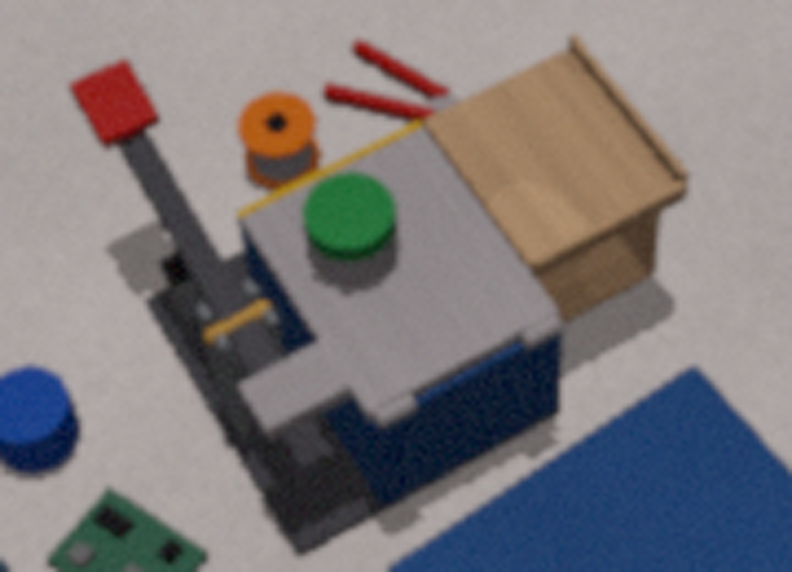

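The crop confirms it: green lid on the flap at (395,238). Shelf corners are at about (85,118), (262,130), (250,330) and (63,318). The flap's front edge runs (252,330)–(465,348). Now I'll turn these pixels into bin axes.

```bash
python3 - <<'E'
from h import *
c=calibration("top");M=np.linalg.inv(c["world_to_cam"])
def onz(u,v,z):
    d=M[:3,:3]@np.array([(u-c["cx"])/c["fx"],(v-c["cy"])/c["fy"],1]);o=M[:3,3]
    return (o+d*(z-o[2])/d[2]).round(1)
X=lambda u,v,z:onz(u/4.4+235-.5+.1,v/4.2+145-.5+.1,z)
F={k:X(*p,120) for k,p in dict(fl=(252,325),fr=(465,347),bl=(272,82),br=(475,88)).items()}
S={k:X(*p,119) for k,p in dict(bl=(92,120),br=(262,130),fr=(250,330),fl=(68,318)).items()}
print(F);print(S)
for a,b in((F['fl'],F['bl']),(F['fr'],F['br']),(S['fr'],S['br']),(S['fl'],S['bl'])): 
    e=b-a;print("x dir yaw",np.arctan2(e[1],e[0]).round(3),np.linalg.norm(e).round(1))
for a,b in((F['fr'],F['fl']),(S['fr'],S['fl']),(S['br'],S['bl'])):
    e=b-a;print("y dir yaw",(np.arctan2(e[1],e[0])-np.pi/2).round(3),np.linalg.norm(e).round(1))
print("tin lid",X(395,238,162),"pad",[X(*p,155) for p in((484,460),(551,463),(549,541),(481,537))],"pin",X(488,253,114),X(551,258,114))
print("spool top",X(325,500,42),"cut",X(135,405,10),X(240,540,10))
# lid centre via depth
for n in("top","scene"):
    im=cv2.imread(f"pics/{n}0.png").astype(int);P=cloud(n,np.load(f"pics/{n}0.npy"));b,g,r=im[...,0],im[...,1],im[...,2]
    m=(g>1.5*r)&(g>1.3*b)&(P[...,2]>150)&(P[...,2]<175);q=P[m];print(n,len(q),q.min(0).round(),q.max(0).round(),q.mean(0).round(1))
    # shelf/wood rect
    m=(r>b+25)&(P[...,2]>112)&(P[...,2]<126)&(P[...,1]>-45)&(P[...,1]<110)&(P[...,0]>560)
    print(cv2.minAreaRect(P[m][:,:2].astype(np.float32)))
E
```

```text
{'fl': array([577.3, -21.4, 120. ]), 'fr': array([ 564. , -151.9,  120. ]), 'bl': array([739. , -33.3, 120. ]), 'br': array([ 735.5, -161. ,  120. ])}
{'bl': array([712.9,  80.1, 119. ]), 'br': array([706.6, -27.1, 119. ]), 'fr': array([574.2, -20.2, 119. ]), 'fl': array([581.2,  92.2, 119. ])}
x dir yaw -0.073 162.1
x dir yaw -0.053 171.7
x dir yaw -0.052 132.6
x dir yaw -0.092 132.3
y dir yaw -0.102 131.2
y dir yaw -0.062 112.6
y dir yaw -0.059 107.4
tin lid [ 627.4 -106.   162. ] pad [array([ 490.9, -157.2,  155. ]), array([ 489.4, -196.2,  155. ]), array([ 442.5, -193.9,  155. ]), array([ 444.5, -154.6,  155. ])] pin [ 626.2 -168.   114. ] [ 623.2 -207.   114. ]
spool top [467.3 -69.8  42. ] cut [532.9  56.6  10. ] [439.7 -14.8  10. ]
top 329 [ 602. -131.  150.] [653. -81. 167.] [ 627.1 -106.2  161.8]
((643.222900390625, 19.316131591796875), (135.45895385742188, 134.6830596923828), 85.81986236572266)
scene 312 [ 601. -134.  151.] [658. -83. 169.] [ 631.4 -109.8  162. ]
((641.6351928710938, 28.713916778564453), (151.9804229736328, 136.15476989746094), 3.719722032546997)
```

```bash
cat >> h.py <<'E'
from scipy.spatial.transform import Rotation as Ro
yaw=-0.065; ex=np.array([np.cos(yaw),np.sin(yaw),0]); ey=np.array([-np.sin(yaw),np.cos(yaw),0]); ez=np.array([0,0,1.])
B=np.array([656.,-92,0])
def cur():
    s=env.state(); return np.array(s["position"]),Ro.from_euler("xyz",s["orientation"]).as_matrix(),s
def row(p,R):
    p0,R0,s=cur(); rv=Ro.from_matrix(R0.T@R).as_rotvec()
    return (rv/(np.pi/2)).round(3),(R0.T@(p-p0)/200).round(3)
def tb(v): return B+v[0]*ex+v[1]*ey+v[2]*ez
E
python3 - <<'E'
from h import *
p,R,s=cur();print(R.round(3))
for jy in (ex,-ex,ey,-ey):
    Rt=np.stack([-ez,jy,np.cross(-ez,jy)],1)
    print(row(tb((-26,-58,215)),Rt))
print("q7",s["joint_pos"][6], tb((-26,-58,215)))
E
```

```text
[[-0.     0.282 -0.959]
 [ 0.001 -0.959 -0.282]
 [-1.    -0.001  0.   ]]
(array([-0.777, -0.001,  0.001]), array([ 0.08 , -1.779, -2.795]))
(array([1.223e+00, 1.000e-03, 1.000e-03]), array([ 0.08 , -1.779, -2.795]))
(array([-1.777e+00, -1.000e-03,  0.000e+00]), array([ 0.08 , -1.779, -2.795]))
(array([0.223, 0.   , 0.001]), array([ 0.08 , -1.779, -2.795]))
q7 -0.08228699205548773 [ 626.28755981 -148.18870792  215.        ]
```

>>> play_rows:
  rows: "-0.3 0 0 0 -0.6 -0.94 0;-0.3 0 0 0 -0.6 -0.94 0;-0.3 0 0 0 -0.6 -0.94 0;-0.3 0 0 0 -0.6 -0.94 0;-0.3 0 0 0 -0.6 -0.94 0;-0.3 0 0 0 -0.6 -0.94 0"
  squeeze: 40

```text
clock: 0.75
position: [340.7, -475.4, 231.4]
orientation: [-3.055, 1.569, 0.852]
ft_force: [-0.5, -0.4, -0.3]
width: 42.8
```

```bash
python3 - <<'E'
from h import *
Rt=np.stack([-ez,ex,np.cross(-ez,ex)],1)
print(row(tb((-26,-58,215)),Rt),cur()[2]["clock"])
E
```

```text
(array([-0.471, -0.001, -0.   ]), array([ 0.087, -0.191, -2.163])) 0.75
```

>>> play_rows:
  rows: "-0.24 0 0 0 -0.1 -1 0;-0.24 0 0 0 -0.1 -1 0;-0.24 0 0 0 -0.1 -1 0;-0.24 0 0 0 -0.1 -1 0;-0.24 0 0 0 -0.1 -1 0"

```text
clock: 1.25
position: [473.3, -321.1, 231.6]
orientation: [2.775, 1.566, 0.779]
ft_force: [-0.3, 0.7, -0.5]
width: 42.8
```

```bash
python3 - <<'E'
from h import *
Rt=np.stack([-ez,ex,np.cross(-ez,ex)],1)
print(row(tb((-26,-58,215)),Rt),cur()[2]["clock"])
E
```

```text
(array([-0.23 , -0.002, -0.002]), array([ 0.088,  0.34 , -1.103])) 1.25
```

>>> play_rows:
  rows: "-0.23 0 0 0 0.31 -0.99 0;-0.23 0 0 0 0.31 -0.99 0;-0.23 0 0 0 0.31 -0.99 0;-0.23 0 0 0 0.31 -0.99 0;-0.23 0 0 0 0.31 -0.99 0;-0.23 0 0 0 0.31 -0.99 0;-0.23 0 0 0 0.31 -0.99 0"

```text
clock: 1.95
position: [607.4, -177.1, 230.7]
orientation: [-0.757, 1.569, -2.407]
ft_force: [-0.6, -0.4, 1.0]
width: 42.6
```

```bash
python3 - <<'E'
from h import *
Rt=np.stack([-ez,ex,np.cross(-ez,ex)],1)
print(row(tb((-26,-58,215)),Rt),cur()[2]["clock"])
p,R,s=cur()
im,d=capture("wrist"); cv2.imwrite("pics/w1.png",im)
c=calibration("wrist");v,u=np.mgrid[0:420,0:560]
P=np.stack([(u-c["cx"])/c["fx"]*d,(v-c["cy"])/c["fy"]*d,d,np.ones_like(d)],-1)@c["hand_eye"].T
W=P[...,:3]@R.T+p
i=im.astype(int);b,g,r=i[...,0],i[...,1],i[...,2]
for lo in(1.3,1.5):
    m=(g>lo*r)&(g>lo*b)&(d>0)&(W[...,2]>156)&(W[...,2]<170);q=W[m]; print(len(q),q.min(0).round(),q.max(0).round(),q.mean(0).round(1))
q=W[m];q=q[(q[:,2]>150)];mid=(np.percentile(q,1,0)+np.percentile(q,99,0))/2;print("tin bin",[(mid-B)@e for e in(ex,ey)])
np.save("pics/W1.npy",W)
E
```

```text
(array([-0.009,  0.001,  0.001]), array([ 0.078,  0.083, -0.152])) 1.95
4965 [ 600. -135.  160.] [655. -81. 164.] [ 627.7 -107.4  162.3]
4908 [ 601. -135.  160.] [654. -81. 164.] [ 627.7 -107.5  162.3]
tin bin [np.float64(-27.175602923016932), np.float64(-17.993568504566607)]
```

View pics/w1.png

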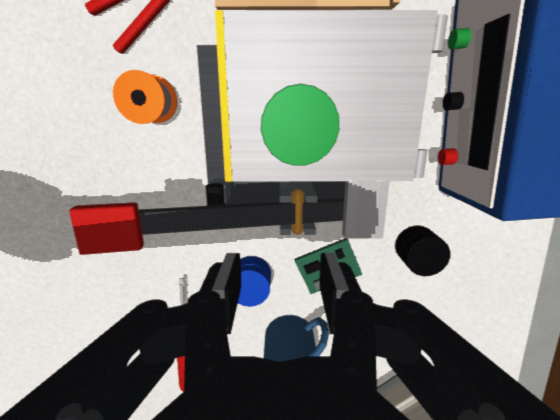

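The wrist view shows the green lid at (300,125), the flap, the pad at (105,228), the brass pin at (298,212) and the spool at (140,97). I'll refine the frame from this cloud.

```bash
python3 - <<'E'
from h import *
W=np.load("pics/W1.npy");im=cv2.imread("pics/w1.png")
for nm,u,v in(("flapFL",222,14),("flapFR",233,178),("flapBR",412,177),("flapBL",432,16),("shelf front",222,3),("shelf back",396,3),("padTL",74,210),("padTR",137,208),("padBL",80,252),("padBR",141,247),("pin",297,203),("pin",297,220),("spool",140,97)):
    q=np.median(W[max(v-1,0):v+2,u-1:u+2].reshape(-1,3),0); print(nm,q.round(1),"bin",[((q-B)@e).round(1) for e in(ex,ey)])
i=im.astype(int);b,g,r=i[...,0],i[...,1],i[...,2]
m=(r>2*g)&(r>2*b)&(W[...,2]>130)&(W[...,2]<170);q=W[m];print("pad",np.percentile(q,2,0).round(1),np.percentile(q,98,0).round(1),q.mean(0).round(1))
m=(r>b+80)&(g>b+80)&(abs(W[...,2]-120)<6);q=W[m];f=np.polyfit(q[:,1],q[:,0],1);print("yellow slope",f, len(q))
E
```

```text
flapFL [577.2 -25.2 120.7] bin [np.float64(-83.0), np.float64(61.5)]
flapFR [ 569.2 -149.6  120.7] bin [np.float64(-82.8), np.float64(-63.1)]
flapBR [ 725.8 -161.2  120. ] bin [np.float64(74.1), np.float64(-64.5)]
flapBL [733.7 -38.8 120.3] bin [np.float64(74.1), np.float64(58.2)]
shelf front [577.7 -17.6 118.8] bin [np.float64(-82.9), np.float64(69.1)]
shelf back [704.6 -29.4 124.5] bin [np.float64(44.5), np.float64(65.6)]
padTL [ 449.7 -157.4  157.8] bin [np.float64(-201.6), np.float64(-78.7)]
padTR [ 490.  -164.4  141.3] bin [np.float64(-161.0), np.float64(-83.0)]
padBL [ 443.9 -192.7  158.5] bin [np.float64(-205.1), np.float64(-114.2)]
padBR [ 488.1 -197.5  146.5] bin [np.float64(-160.6), np.float64(-116.2)]
pin [ 624.2 -179.1  113.6] bin [np.float64(-26.0), np.float64(-89.0)]
pin [ 623.2 -195.8  113.6] bin [np.float64(-26.0), np.float64(-105.7)]
spool [469.  -71.1  43.1] bin [np.float64(-187.9), np.float64(8.7)]
pad [ 446.1 -195.4  143.2] [ 490.4 -157.   158.9] [ 468.7 -175.3  153.8]
yellow slope [7.85870934e-02 5.76475344e+02] 1294
```

```bash
python3 - <<'E'
from h import *
Rt=np.stack([-ez,ex,np.cross(-ez,ex)],1)
for t in((-27,-63,185),(-27,-63,129),(-27,-50,129),(-27,97,129)):print(row(tb(t),Rt))
E
```

```text
(array([-0.009,  0.001,  0.001]), array([ 0.229,  0.079, -0.129]))
(array([-0.009,  0.001,  0.001]), array([ 0.509,  0.08 , -0.129]))
(array([-0.009,  0.001,  0.001]), array([ 0.509,  0.079, -0.194]))
(array([-0.009,  0.001,  0.001]), array([ 0.508,  0.068, -0.929]))
```

>>> play_rows:
  rows: "-0.009 0 0 0.23 0.079 -0.129 0;-0.009 0 0 0.23 0.079 -0.129 0;-0.009 0 0 0.35 0.079 -0.129 0;-0.009 0 0 0.45 0.079 -0.129 0;-0.009 0 0 0.5 0.079 -0.129 0;-0.009 0 0 0.5 0.079 -0.129 0;-0.009 0 0 0.5 0.079 -0.129 0"

```text
clock: 2.7
position: [626.4, -150.9, 132.3]
orientation: [1.121, 1.569, -0.512]
ft_force: [1.1, 0.1, -0.5]
width: 42.4
```

```bash
python3 - <<'E'
from h import *
p,R,s=cur();print([((p-B)@e).round(1) for e in (ex,ey,ez)],s["ft_force"],s["width"])
Rt=np.stack([-ez,ex,np.cross(-ez,ex)],1)
for t in((-27,-50,130),(-26,94,130)):print(row(tb(t),Rt))
im,d=capture("wrist"); cv2.imwrite("pics/w2.png",im)
im,d=capture("scene"); cv2.imwrite("pics/s2.png",cv2.resize(im[150:310,150:350],None,fx=4,fy=3.7,interpolation=cv2.INTER_CUBIC))
E
```

```text
[np.float64(-25.7), np.float64(-60.7), np.float64(132.3)] [ 1.05218358  0.06416785 -0.47876539] 42.385791802339895
(array([ 0.001,  0.   , -0.001]), array([ 0.012, -0.006, -0.054]))
(array([ 0.001,  0.   , -0.001]), array([ 0.011,  0.   , -0.774]))
```

View pics/w2.png

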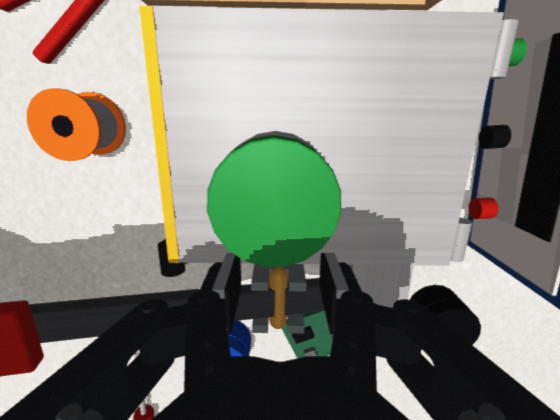

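View pics/s2.png

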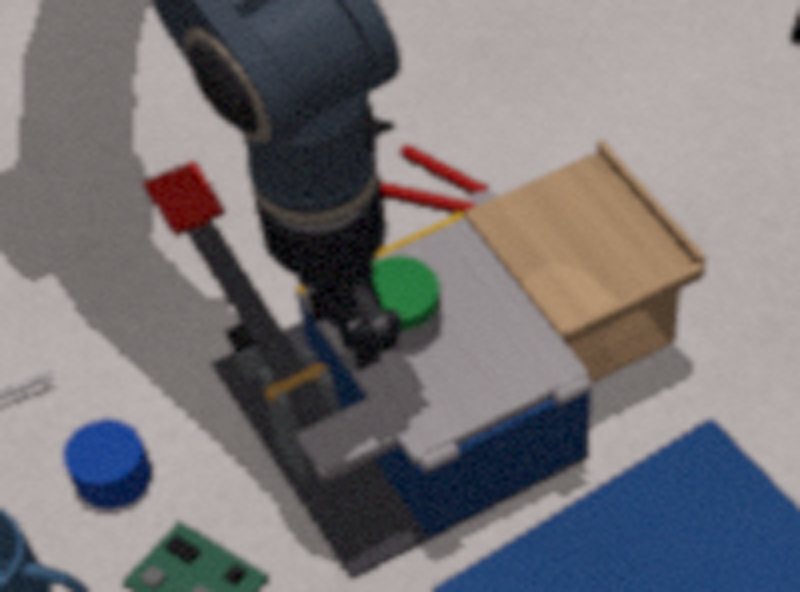

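The fingers stand either side of the tin's near edge: lid centre (274,200), jaw middle at about x=280. Now I'll push part of the way.

>>> play_rows:
  rows: "0 0 0 0.01 0 -0.03 0;0 0 0 0.01 0 -0.06 0;0 0 0 0.01 0 -0.1 0;0 0 0 0.01 0 -0.14 0;0 0 0 0.01 0 -0.18 0;0 0 0 0.01 0 -0.22 0;0 0 0 0.01 0 -0.26 0;0 0 0 0.01 0 -0.3 0;0 0 0 0.01 0 -0.34 0;0 0 0 0.01 0 -0.38 0;0 0 0 0.01 0 -0.41 0;0 0 0 0.01 0 -0.43 0;0 0 0 0.01 0 -0.43 0"

```text
clock: 4.1
position: [631.5, -62.8, 129.3]
orientation: [3.051, 1.57, 1.42]
ft_force: [-0.5, -0.8, -0.1]
width: 42.6
```

```bash
cat > tin.py <<'E'
from h import *
import sys
p,R,s=cur();print([((p-B)@e).round(1) for e in (ex,ey,ez)],s["ft_force"],s["width"],s["clock"])
im,d=capture("wrist"); cv2.imwrite(sys.argv[1],im)
c=calibration("wrist");v,u=np.mgrid[0:420,0:560]
P=np.stack([(u-c["cx"])/c["fx"]*d,(v-c["cy"])/c["fy"]*d,d,np.ones_like(d)],-1)@c["hand_eye"].T
W=P[...,:3]@R.T+p
i=im.astype(int);b,g,r=i[...,0],i[...,1],i[...,2]
m=(g>1.3*r)&(g>1.3*b)&(d>0)&(W[...,2]>140)&(W[...,2]<180);q=W[m]-B
for e in(ex,ey,ez): a=q@e; print(np.percentile(a,[1,99]).round(1), ((np.percentile(a,1)+np.percentile(a,99))/2).round(1))
np.save("pics/W.npy",W)
E
python3 tin.py pics/w3.png
```

```text
[np.float64(-26.4), np.float64(27.5), np.float64(129.3)] [-0.47210026 -0.79638975 -0.06245853] 42.57564116421588 4.1
[-50.9  -0.3] -25.6
[30.8 83. ] 56.9
[151.6 163.6] 157.6
```

View pics/w3.png

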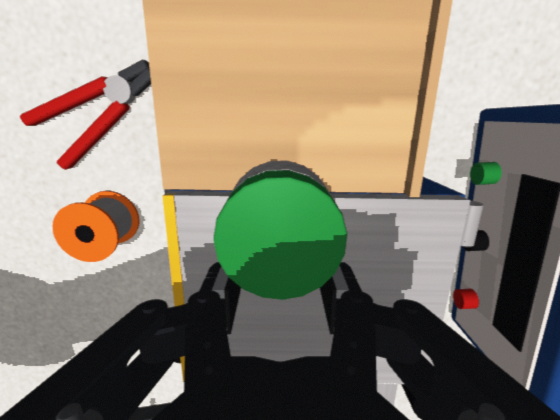

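The tin sits in the jaws and bridges the gap at (280,190), with its bin y at 57. I'll push on for another 67 mm.

>>> play_rows:
  rows: "0 0 0 0 0 -0.03 0;0 0 0 0 0 -0.06 0;0 0 0 0 0 -0.1 0;0 0 0 0 0 -0.14 0;0 0 0 0 0 -0.18 0;0 0 0 0 0 -0.22 0;0 0 0 0 0 -0.26 0;0 0 0 0 0 -0.29 0;0 0 0 0 0 -0.32 0;0 0 0 0 0 -0.335 0;0 0 0 0 0 -0.335 0;0 0 0 0 0 -0.335 0"

```text
clock: 5.35
position: [635.6, 2.8, 129.4]
orientation: [1.993, 1.571, 0.36]
ft_force: [0.7, -0.1, -0.3]
width: 42.9
```

```bash
python3 tin.py pics/w4.png
```

```text
[np.float64(-26.5), np.float64(93.3), np.float64(129.4)] [ 0.70053977 -0.05267242 -0.28955674] 42.91680647307723 5.35
[-51.   -0.5] -25.7
[ 97.6 149.8] 123.7
[150.  162.1] 156.1
```

View pics/w4.png

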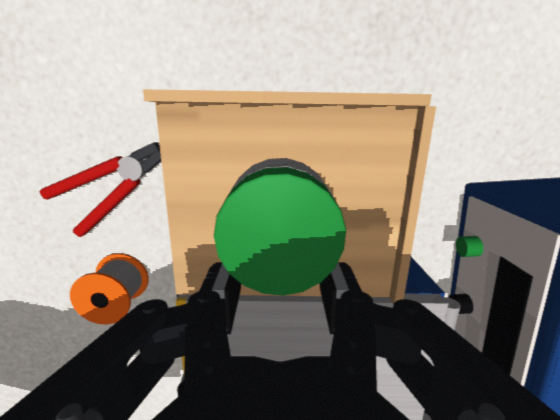

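The tin is in the middle of the shelf: bin (-26,124), lid at (280,232). I'll back off and rise.

>>> play_rows:
  rows: "0 0 0 0 0 0.04 0;0 0 0 0 0 0.1 0;0 0 0 0 0 0.2 0;0 0 0 -0.25 0 0.3 0;0 0 0 -0.5 0 0.4 0;0 0 0 -0.6 0 0.5 0;0 0 0 -0.6 0 0.6 0;0 0 0 -0.6 0 0.6 0;0 0 0 -0.6 0 0.6 0"

```text
clock: 6.3
position: [627.4, -117.6, 248.6]
orientation: [-1.843, 1.569, 2.806]
ft_force: [-0.8, 1.1, 0.3]
width: 42.9
```

```bash
python3 tin.py pics/w5.png; python3 - <<'E'
from h import *
Rt=np.stack([-ez,ex,np.cross(-ez,ex)],1)
Ry=np.stack([-ez,ey,np.cross(-ez,ey)],1); Ry2=np.stack([-ez,-ey,np.cross(-ez,-ey)],1)
p=np.array([468.,-176,200])
for R in(Rt,Ry,Ry2):print(row(p,R))
print(env.state()["joint_pos"].round(2))
E
```

```text
[np.float64(-26.9), np.float64(-27.4), np.float64(248.6)] [-0.75769987  1.10309215  0.34505199] 42.909682373099294 6.3
[-51.   -0.1] -25.6
[ 95.3 123.8] 109.6
[148.2 162.5] 155.4
(array([ 0.003, -0.001,  0.001]), array([ 0.243, -0.777,  0.347]))
(array([-0.997, -0.001,  0.   ]), array([ 0.243, -0.777,  0.347]))
(array([1.003e+00, 0.000e+00, 1.000e-03]), array([ 0.243, -0.777,  0.347]))
[ 0.48  0.44 -0.5   1.58  0.22  1.17 -0.13]
```

View pics/w5.png

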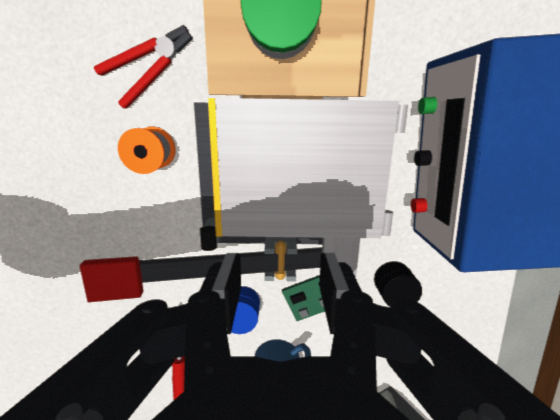

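The tin sits on the shelf, clear of the flap. The pad is at (112,279), the pin at (281,258). I'll shut the jaws, turn them across the lever and move above the pad.

>>> play_rows:
  rows: "-0.5 0 0 0.1 -0.777 0.347 -1;-1 0 0 0.1 -0.777 0.347 -1;-1 0 0 0.1 -0.777 0.347 -1;-1 0 0 0.1 -0.777 0.347 -1;-1 0 0 0.1 -0.777 0.347 -1;-1 0 0 0.1 -0.777 0.347 -1;-1 0 0 0.1 -0.777 0.347 -1;-1 0 0 0.1 -0.777 0.347 -1;-1 0 0 0.1 -0.777 0.347 -1;-1 0 0 0.1 -0.777 0.347 -1;-1 0 0 0.1 -0.777 0.347 -1;-1 0 0 0.1 -0.777 0.347 -1;-1 0 0 0.1 -0.777 0.347 -1"
  squeeze: 80

```text
clock: 7.65
position: [468.7, -175.7, 228.8]
orientation: [2.419, 1.57, 2.358]
ft_force: [0.1, 0.3, -0.8]
width: 0.0
```

```bash
python3 - <<'E'
from h import *
p,R,s=cur();print(p,R.round(3),s["ft_force"],s["width"],s["clock"],s["joint_pos"].round(2))
im,d=capture("wrist"); cv2.imwrite("pics/w6.png",im)
c=calibration("wrist");v,u=np.mgrid[0:420,0:560]
P=np.stack([(u-c["cx"])/c["fx"]*d,(v-c["cy"])/c["fy"]*d,d,np.ones_like(d)],-1)@c["hand_eye"].T
W=P[...,:3]@R.T+p
i=im.astype(int);b,g,r=i[...,0],i[...,1],i[...,2]
m=(r>2*g)&(r>2*b)&(W[...,2]>130)&(W[...,2]<170);q=W[m];print("pad",np.percentile(q,2,0).round(1),np.percentile(q,98,0).round(1))
im,d=capture("top"); cv2.imwrite("pics/t6.png",cv2.resize(im[145:285,235:415],None,fx=4.4,fy=4.2,interpolation=cv2.INTER_CUBIC))
P=cloud("top",d);i=im.astype(int);b,g,r=i[...,0],i[...,1],i[...,2]
m=(g>1.4*r)&(g>1.2*b)&(P[...,2]>140)&(P[...,2]<180);q=P[m]-B;print("tin",len(q),[(np.percentile(q@e,[2,98])).round(1) for e in(ex,ey,ez)])
E
```

```text
[ 468.70965148 -175.65803632  228.84287379] [[-0.001  0.061  0.998]
 [ 0.001  0.998 -0.061]
 [-1.     0.001 -0.001]] [ 0.13223553  0.3174213  -0.77620629] 0.03347814748891905 7.65 [ 0.95  0.28 -0.8   1.91  0.23  1.05  1.56]
pad [ 442.2 -196.1  150.3] [ 488.7 -158.5  159.5]
tin 333 [array([-50.4,  -1.3]), array([ 99. , 146.9]), array([151.8, 164. ])]
```

View pics/w6.png

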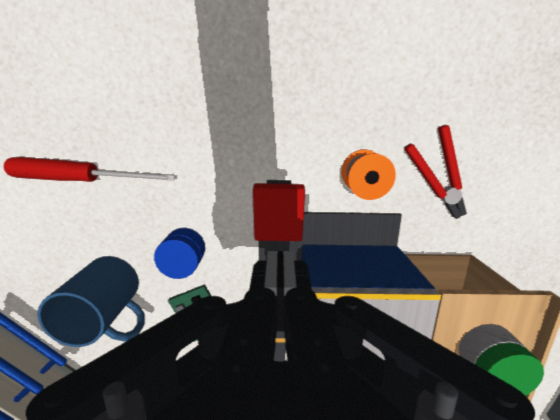

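View pics/t6.png

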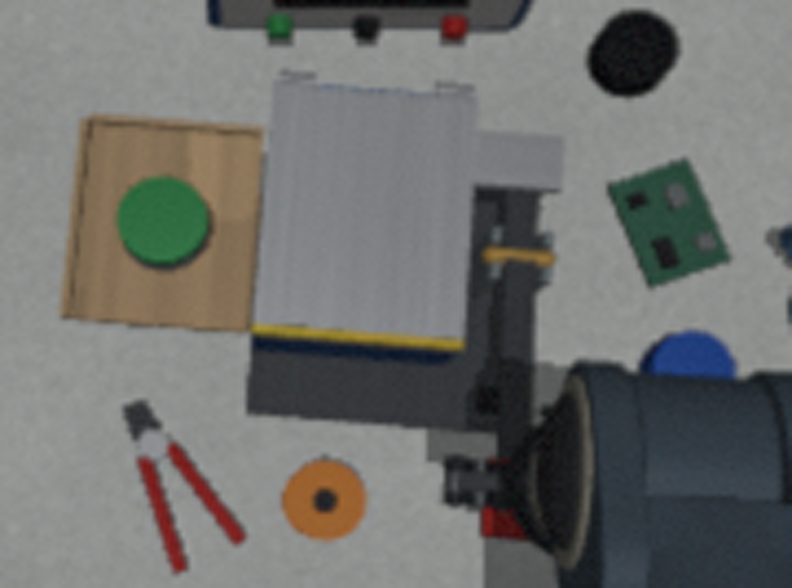

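The top view shows the tin mid-shelf at (163,221), and the gripper is over the pad. The pad measures (466,-177,157), which agrees with the geometry. Now I'll descend and press.

>>> play_rows:
  rows: "0 0 0 0.2 0 0 -1;0 0 0 0.3 0 0 -1;0 0 0 0.32 0 0 -1;0 0 0 0.34 0 0 -1;0 0 0 0.36 0 0 -1;0 0 0 0.38 0 0 -1;0 0 0 0.4 0 0 -1;0 0 0 0.43 0 0 -1;0 0 0 0.46 0 0 -1;0 0 0 0.46 0 0 -1"

```text
clock: 8.75
position: [467.1, -176.8, 138.1]
orientation: [-2.789, 1.566, -2.851]
ft_force: [-6.8, 1.4, 13.2]
width: 0.1
```

```bash
python3 - <<'E'
from h import *
p,R,s=cur();print(p,s["ft_force"],s["ft_torque"],s["clock"],s["joint_pos"].round(2))
im,d=capture("wrist"); cv2.imwrite("pics/w7.png",im)
im,d=capture("scene"); cv2.imwrite("pics/s7.png",cv2.resize(im[150:310,150:350],None,fx=4,fy=3.7,interpolation=cv2.INTER_CUBIC))
E
```

```text
[ 467.12494716 -176.75505671  138.09354786] [-6.8362245   1.42447955 13.2482913 ] [ 0.21721858  1.75971078 -0.00770992] 8.75 [ 0.88  0.39 -0.74  2.01  0.35  0.87  1.45]
```

View pics/s7.png

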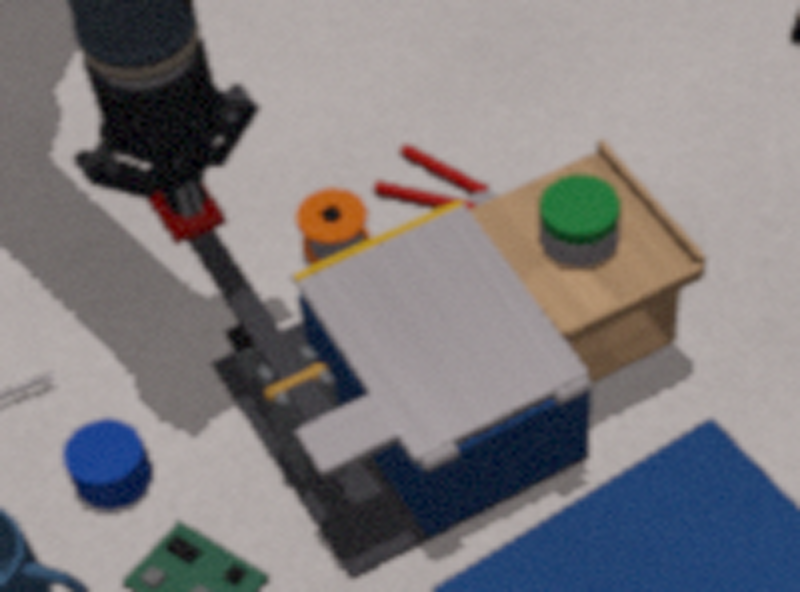

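View pics/w7.png

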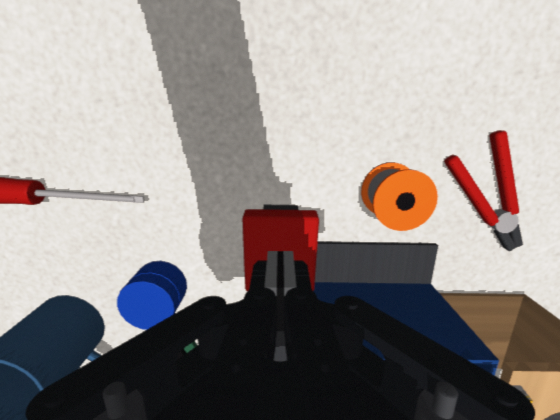

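Contact is sound: 13 N, with the fingers on the pad at (185,212) and the pin in its cradle. I'll press on down.

>>> play_rows:
  rows: "0 0 0 0.025 0 0 -1;0 0 0 0.05 0 0 -1;0 0 0 0.075 0 0 -1;0 0 0 0.1 0 0 -1;0 0 0 0.125 0 0 -1;0 0 0 0.15 0 0 -1;0 0 0 0.175 0 0 -1;0 0 0 0.2 0 0 -1;0 0 0 0.22 0 0 -1;0 0 0 0.24 0 0 -1;0 0 0 0.24 0 0 -1"

```text
clock: 9.95
position: [465.6, -176.8, 89.4]
orientation: [-2.924, 1.563, -2.986]
ft_force: [-8.6, -0.3, 8.6]
width: 0.3
```

```bash
python3 - <<'E'
from h import *
p,R,s=cur();print(p,R[:,0].round(3),s["ft_force"],s["ft_torque"],s["clock"],s["joint_pos"].round(2))
im,d=capture("scene"); cv2.imwrite("pics/s8.png",cv2.resize(im[150:310,150:350],None,fx=4,fy=3.7,interpolation=cv2.INTER_CUBIC))
E
```

```text
[ 465.55855144 -176.7689017    89.3797112 ] [-0.007 -0.001 -1.   ] [-8.60823577 -0.31017914  8.64073056] [0.18688003 1.81019911 0.00700812] 9.95 [ 0.83  0.46 -0.7   2.05  0.42  0.78  1.39]
```

View pics/s8.png

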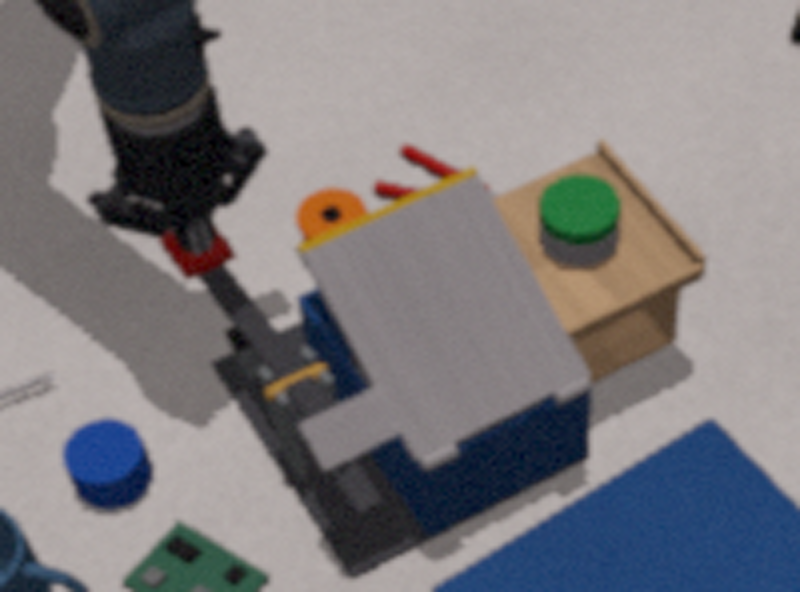

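Flap partly raised, pin in its cradle. The x force is -8.6 N, so I'll ease back 3 mm toward the robot while continuing down.

>>> play_rows:
  rows: "0 0 0 0.025 0 -0.005 -1;0 0 0 0.05 0 -0.01 -1;0 0 0 0.075 0 -0.015 -1;0 0 0 0.095 0 -0.015 -1;0 0 0 0.11 0 -0.015 -1;0 0 0 0.12 0 -0.015 -1;0 0 0 0.12 0 -0.015 -1"

```text
clock: 10.7
position: [469.2, -177.0, 67.6]
orientation: [-0.215, 1.564, -0.277]
ft_force: [1.2, -0.0, 8.4]
width: 0.2
```

```bash
cat > st.py <<'E'
from h import *
import sys
p,R,s=cur();print(p,R[:,0].round(3),s["ft_force"],s["clock"],s["joint_pos"].round(2))
im,d=capture("scene"); cv2.imwrite(sys.argv[1],cv2.resize(im[150:310,150:350],None,fx=4,fy=3.7,interpolation=cv2.INTER_CUBIC))
# flap tilt: grey-pixel plane fit inside the flap region
P=cloud("scene",d);q=P-B; x,y,z=q@ex,q@ey,q[...,2]
m=(x>-45)&(x<70)&(y>-55)&(y<55)&(z>105)&(z<260)
c=np.linalg.lstsq(np.c_[x[m],y[m],np.ones(m.sum())],z[m],rcond=None)[0]
r=z[m]-np.c_[x[m],y[m],np.ones(m.sum())]@c
print("flap tilt",np.arctan(np.hypot(c[0],c[1])).round(3),c.round(3),"resid",np.std(r).round(2),m.sum())
i=im.astype(int);b,g,rr=i[...,0],i[...,1],i[...,2]
m=(g>1.5*rr)&(g>1.3*b)&(z>140)&(z<180)&(y>70);print("tin",m.sum(),[np.percentile(a[m],[2,50,98]).round(1) for a in(x,y,z)])
m=(x>-50)&(x<0)&(y<-75)&(y>-120)&(rr>b+30)&(z>90)&(z<130);print("pin",m.sum(),[np.median(a[m]).round(1) for a in(x,y,z)])
E
python3 st.py pics/s9.png
```

```text
[ 469.24605292 -176.98672349   67.57972744] [ 0.007 -0.002 -1.   ] [ 1.15753372 -0.00891581  8.4042022 ] 10.7 [ 0.81  0.49 -0.67  2.07  0.46  0.72  1.35]
flap tilt 0.642 [-7.48000e-01  8.00000e-03  1.81875e+02] resid 2.93 2318
tin 285 [array([-46.4, -20.7,   1.1]), array([ 97.9, 119.6, 144.9]), array([148.6, 161.2, 166.3])]
pin 53 [np.float64(-26.9), np.float64(-98.9), np.float64(112.6)]
```

View pics/s9.png

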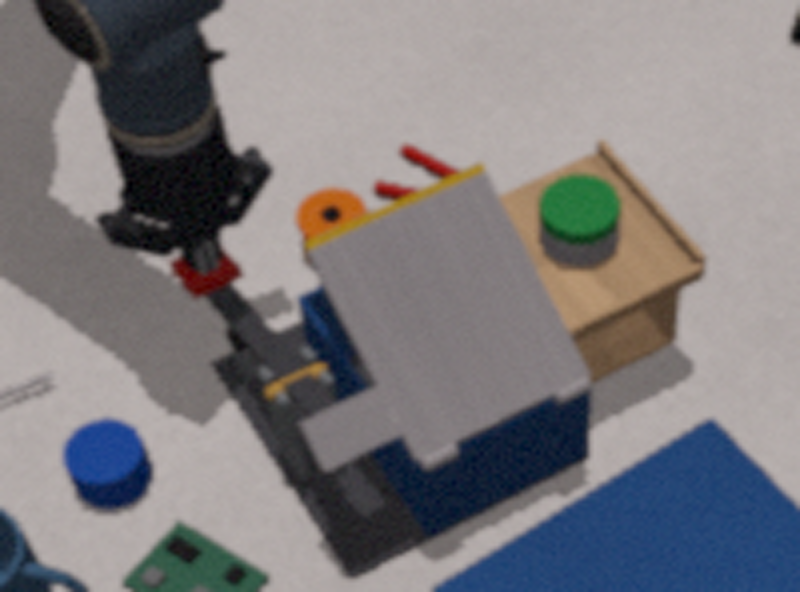

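>>> play_rows:
  rows: "0 0 0 0.01 0 0 -1;0 0 0 0.02 0 0 -1;0 0 0 0.03 0 0 -1;0 0 0 0.03 0 0 -1;0 0 0 0.03 0 0 -1"

```text
clock: 11.25
position: [469.9, -177.0, 61.7]
orientation: [-0.167, 1.562, -0.229]
ft_force: [1.8, -0.2, 8.6]
width: 0.1
```

```bash
python3 st.py pics/s10.png
```

```text
[ 469.87022471 -177.01589152   61.74601934] [ 0.008 -0.002 -1.   ] [ 1.76421539 -0.23925527  8.63131718] 11.25 [ 0.8   0.5  -0.66  2.07  0.47  0.71  1.35]
flap tilt 0.666 [-7.86000e-01  9.00000e-03  1.84903e+02] resid 2.94 2371
tin 285 [array([-47.7, -20.9,   1.1]), array([ 97.9, 120. , 144. ]), array([148.4, 161.2, 166.1])]
pin 54 [np.float64(-27.2), np.float64(-99.3), np.float64(112.2)]
```

>>> play_rows:
  rows: "0 0 0 0.01 0 0 -1;0 0 0 0.02 0 0 -1;0 0 0 0.03 0 0 -1;0 0 0 0.03 0 0 -1;0 0 0 0.03 0 0 -1"

```text
clock: 11.8
position: [470.6, -177.1, 59.8]
orientation: [-0.577, 1.561, -0.638]
ft_force: [-9.7, 2.0, 46.1]
width: -0.3
```

```bash
python3 st.py pics/s11.png
```

```text
[ 470.58119372 -177.14425406   59.80412024] [ 0.008 -0.006 -1.   ] [-9.74328826  1.98190636 46.11706934] 11.8 [ 0.8   0.51 -0.66  2.07  0.48  0.71  1.34]
flap tilt 0.669 [-7.90000e-01  1.00000e-02  1.85713e+02] resid 2.92 2390
tin 286 [array([-47.4, -20.8,   1. ]), array([ 97.6, 119.5, 145.8]), array([147.9, 161.2, 165.7])]
pin 55 [np.float64(-26.3), np.float64(-98.4), np.float64(113.9)]
```

The lever is on its stop (46 N, tilt 0.669). I'll ease 2 mm and hold.

>>> play_rows:
  rows: "0 0 0 -0.008 0 0 -1;0 0 0 -0.008 0 0 -1;0 0 0 -0.008 0 0 -1;0 0 0 -0.008 0 0 -1;0 0 0 -0.008 0 0 -1;0 0 0 -0.008 0 0 -1;0 0 0 -0.008 0 0 -1;0 0 0 -0.008 0 0 -1"

```text
clock: 12.65
position: [470.4, -177.1, 60.1]
orientation: [-0.45, 1.561, -0.511]
ft_force: [-6.6, 1.6, 34.4]
width: 0.2
```

```bash
python3 st.py pics/s12.png; python3 -c "
from h import *
im,d=capture('top'); cv2.imwrite('pics/t12.png',cv2.resize(im[145:285,235:415],None,fx=4.4,fy=4.2,interpolation=cv2.INTER_CUBIC))"
```

```text
[ 470.42428507 -177.12899045   60.10620092] [ 0.009 -0.005 -1.   ] [-6.63107938  1.61301186 34.42433968] 12.65 [ 0.8   0.51 -0.66  2.07  0.48  0.71  1.34]
flap tilt 0.67 [-7.92000e-01  1.00000e-02  1.85595e+02] resid 2.99 2391
tin 285 [array([-47.5, -21.5,   1.1]), array([ 97.7, 120.2, 144.9]), array([148.2, 161. , 165.7])]
pin 54 [np.float64(-26.5), np.float64(-99.6), np.float64(113.3)]
```

View pics/s12.png

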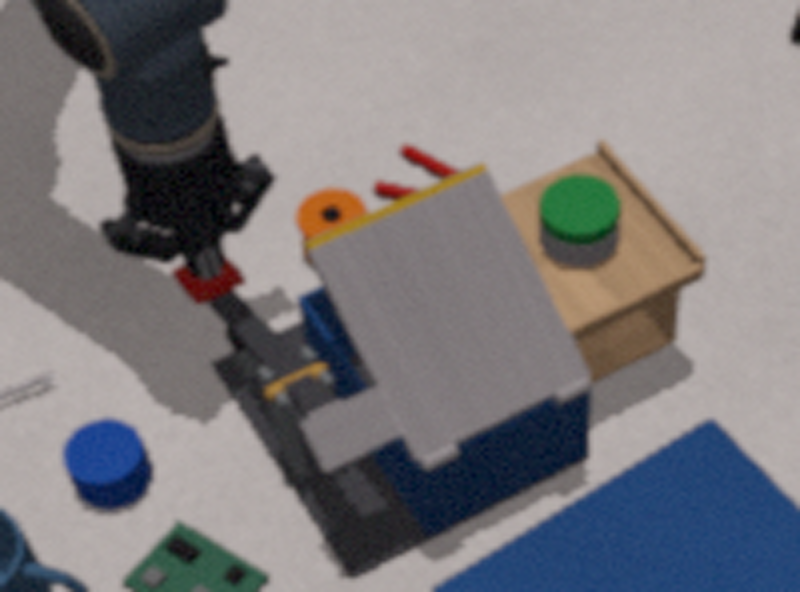

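View pics/t12.png

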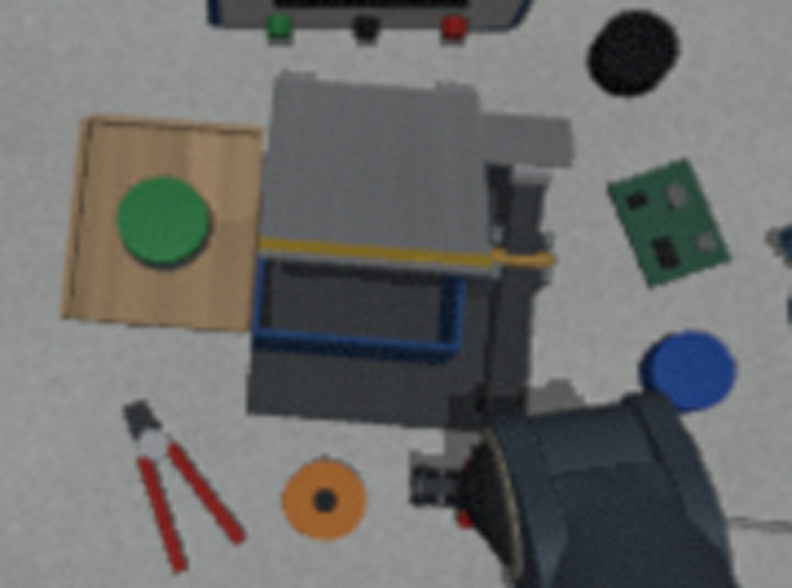

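Flap fully open at tilt 0.67 rad, lever on its stop, pin still at its starting place, tin at (163,221) mid-shelf, and spool and cutters unmoved. I'll hand in.

```bash
python3 -c "
from rig import env
env.close_job(); s=env.state(); print(s['clock'],s['ft_force'],s['position'])"
```

```text
the job is handed in; nothing more can be done
the job is handed in; nothing more can be done
```

I pushed the tin along the flap with the half-open jaws onto the middle of the side shelf. I then pressed the red pad down to the lever's stop with the shut fingers, and handed in while still holding it there. The hand-in reported no verdict, and I could not read the state afterwards.

Last checks before handing in, at about 12.7 s:
- **Flap:** tilt 0.67 rad, and nothing of the robot near it in the pictures.
- **Press on the lever:** about 34 N upward at the wrist. It peaked at about 46 N at the stop before I eased off.
- **Lever pin:** within about 1 mm of where it was at the start.
- **Tin:** upright, about 0 mm from mid-shelf along y and -6 mm along x, and clear of the flap. The side camera put it about 3 mm off that along y and about 1–5 mm along x, still well inside the limits.
- **Other things:** the spool, cutters and board showed no movement in the last top picture. I did not measure the bottle, mug, screwdriver and iron stand again at the end.

One thing I did not explain: easing 3 mm toward the robot midway through the press showed up as about 4 mm the other way. The sideways force dropped as intended.

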